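Make one foil impression on the stamping press

TASK

Make one foil impression: push the pulled-out work table of the press fully home under its head, then switch the drive on by pressing the raised far end of the black rocker on the control desk fully down, then press the green stamp button fully down, keep it down for at least two seconds while the foil bonds, and let it come up again. Keep to that order, so that nothing is live while the table is out. Keep off the hot head and the red emergency stop, and leave the foil roll, the card box and the die block where they stand.

Things in the scene. Friction and masses are not known exactly. Their poses are not given: they have to be found in the camera images.
- press: dark steel table-top foil press at the right, 360 mm long, 425 mm tall, fixed; column and air cylinder at the back, a foil reel on either side of the head. Origin: on the bench straight under the middle of the head. Its x axis is level, from its front to its column: the direction to push the table. Its y axis runs along the table's width. Its front looks roughly to the robot's left (world +y)
- lip (a point): top middle of the outer face of the work table's front lip, an upright aluminium strip 220 mm wide, 8 thick, from 92 to 122 mm over the bench; the dark plate behind it is 112 mm high, with sheet and card up to 4 mm on it. The air in front of the lip is free. Axes as the press's. At home the lip's outer face is 204 mm in front of the press's origin, 150 mm in front of the head
- worktable (a joint): how far the work table is pulled out from home, in m: 0 is home, against a firm stop; 0.12 is fully out. It slides stiffly (about 3 N of friction) and stays where it is left
- head: heated head of the press: an aluminium block 100 x 150 mm with a brass die under it. Origin: middle of the underside of the die, 137 mm above the bench when up. Driven by the stamp button: it sinks 24 mm when the button is fully down and rises again with it. Do not touch it
- console: grey control desk, 150 mm deep (x), 250 wide (y), fixed. Origin: on the bench under its middle. Its flat top is 48 mm high at the near edge, 61 in the middle, 74 at the far edge: it falls 10 degrees to its own -x side (the robot's). In a row 75 mm apart, from its +y to its -y side: black rocker, green stamp button, red emergency stop. Display and lamps farther back, up to 9 mm high
- rocker_end (a point): tip of the far half (with the white bar) of the black rocker: middle of its top edge. The rocker is 38 mm long along the desk's x, 26 wide, V-shaped in profile, pivoted at its middle about the desk's y axis. Off: the far half stands up, its tip 17 mm over the panel, 16 mm beyond the pivot. On: it lies parallel to the panel, its top face 9.5 mm over it, and the near half stands up
- rocker (a joint): rocker angle in rad: 0 is off (far end up), 0.42 is fully on (far end down, at its stop). It starts within 0.06 of off and stays where it is left; about 3 N at the far end moves it
- stamp_top (a point): middle of the top of the green stamp button, a mushroom 36 mm wide, 20 mm over the panel when up. Its z axis is the axis of the button, square to the panel
- stamp (a joint): how far the green stamp button is pressed in, in m: 0 is up, 0.008 is fully down against its stop. Spring: about 1 N at the start and 6 N fully down; it comes up by itself
- estop_top (a point): middle of the top of the red emergency stop, a mushroom 40 mm wide on a yellow disc, 34 mm over the panel. Do not press it
- estop (a joint): how far the emergency stop is pressed in, in m: 0 is up, 0.006 is fully down
- foil_roll: loose roll of gold foil standing on end, 60 mm in diameter, 64 mm tall, 0.25 kg. Origin: middle of its underside. Leave alone
- card_box: loose card box: a brown tray 60 x 96 x 34 mm heaped with white cards to 50 mm, 0.25 kg. Origin: middle of its underside. Leave alone
- die_block: loose stamping die on an aluminium block 50 x 70 x 22 mm with brass plates on top to 33 mm, 0.35 kg. Origin: middle of its underside. Leave alone

How it is judged:
On the way, in this order (a step that is already met when the one before it is completed fails the run):
1. the work table is fully home (within 5 mm) with the drive still off (value of joint worktable below 0.005 m and value of joint rocker below 0.2 rad), for 0.2 s.
2. the rocker is fully on (over 0.36 of 0.42 rad), the table home (value of joint worktable below 0.005 m and value of joint rocker above 0.36 rad), for 0.2 s.
3. the green stamp button is kept down (over 6 of 8 mm) for two seconds, table home and drive on (all of step 2 and value of joint stamp above 0.006 m), for 2 s.
At the end, for the whole second after the job is handed in: The work table is home within 5 mm, the rocker is on (over 0.36 rad), the stamp button is up again (under 2 mm), the head is at rest and the emergency stop is not pressed (all of step 2 and value of joint each of stamp, estop below 0.002 m and linear speed of head below 0.02 m/s); the robot touches nothing.
It fails at once if the drive is switched on while the table is not home (value of joint rocker above 0.2 rad and value of joint worktable above 0.01 m).
It fails at once if the stamp button is pressed (over 3 mm) with the drive off or the table not home (value of joint stamp above 0.003 m and (value of joint rocker below 0.2 rad or value of joint worktable above 0.01 m)).
It fails at once if the emergency stop is pressed (over 2 mm) (value of joint estop above 0.002 m).
It fails at once if the arm or the fingers touch the hot head (over 0.5 N) (contact force between any of the arm, the fingers and head above 0.5 N).
It fails at once if the foil roll, card box or die block is shifted by more than 15 mm, lifted or carried (distance of any of foil_roll, card_box, die_block from where it was at the start of the episode above 0.015 m).
It also fails if it takes over 56 s, if anything falls off the work surface, if the arm or the gripper's body presses on something with over 40 N, if the wrist force passes 120 N, or if a joint passes its speed limit or range.

ROBOT

A 6-joint arm with a two-finger parallel gripper is mounted at the origin on the work surface. World frame = base frame: x ahead of the robot, y to its left, z up, the work surface at z = 0. Lengths are in m, angles in rad, forces in N, time in s.
With the tool pointing down it reaches from about 0.425 to 0.95 m from the base axis. Payload 3.5 kg.
Tool frame: the origin (TCP) lies midway between the tips of the shut fingers; the grasp point (between the pads) lies 19 mm behind it; z points along the fingers, y is the line along which they close (so a half turn about z gives the same grasp; the last joint's range is limited). The gripper opens to 85 mm and grips with 20 to 120 N. Pads are 22 mm wide; open, the fingers measure 114 mm over their backs; the gripper's body (76 mm by 85 mm) begins 54 mm behind the grasp point. The pads swing forward as they close: fully open they stand 13 mm farther back than shut.
Start: joints at [-1.477, 0.286, 1.577, -0, 1.279, -0.15], TCP at [0.163, -0.655, 0.231] pointing down, gripper open.
Joint ranges: [-2.77, 2.77], [-0.9, 2.22], [0.21, 2.48], [-1.53, 4.67], [0.24, 2.81], [-2.84, 2.84]. Speed limits (rad/s): [2.79, 2.79, 3.14, 3.14, 3.14, 3.14].

INTERFACE

Orientations are given as a unit quaternion [x, y, z, w].
In Python, from plant import ctrl gives the robot as it stands.
- The arm moves only by the tool move_arm, never from a script. Its argument "plan" is a list of rows, each an object of numbers: "x", "y", "z": the shift along the tool's x, y, z in m; "yaw": the turn about the tool's z in rad; "fingers": the closure, from 0 (fully open) to 1 (shut). In form: [{"x": .., "y": .., "z": .., "yaw": .., "fingers": ..}, ...]. A call has 1 to 5 rows; each row is the pose to reach, as a shift and turn from the pose commanded when the call began, along the tool's axes at that moment; what a row does not reach only later rows make up. A row lasts 1/10 s, in which the tool goes at most 50 mm and 8.59 degrees, less where a joint would pass 70% of its speed; a pose out of reach is approached as far as the arm can. A call with a gripper value outside its range is refused whole. The fingers move at their own pace and stop on an object; "force" is the grip in N (left out, the last holds). Time passes only in rows, so rows that repeat a pose let the fingers close. It gives the time, the measured TCP pose, the force, the opening and the grip force at its end, in the units of the state.
- ctrl.get_state(): the state, without advancing time (a new reading comes with each control period).
- ctrl.read_camera(name): name is "scene" or "top"; returns the picture (480x640x3 uint8, red, green, blue); there is no depth.
- ctrl.camera_model(name): a dict with "intrinsics" (3x3 intrinsics, pixels), "cam_to_world" (4x4, takes a point from camera to world coordinates). Camera axes: x right, y up, looking along -z (the intrinsics and any distortion apply to the point x, -y, -z); pixel columns grow to the right and rows downward; lengths in m; the calibration is good to about 2 mm. A picture is of the moment at which its call begins. camera_model takes no time and is no camera call.
- ctrl.sign_off(): hands the job in; it is judged then, once.
The state is a dict: "time": time; "qpos": joint angles; "dq": joint speeds; "joint_efforts": joint torques, N m; "eef_pos": TCP position; "tcp_rot": TCP orientation; "contact_force": force on the tool from outside, world axes, zero at the start; "wrist_torque": the same for the moment, N m; "opening": opening from 0.0 (shut) to 1.0 (fully open); "finger_force": force on a finger pad.
Only numpy, scipy, OpenCV 4.12 (cv2) and the standard library are available. Lean on these libraries where they do the work, as an engineer would, in place of code of your own. Each camera call takes 0.05 s, during which the arm holds its last target. There are 200 camera calls.

## Working session

There is one attempt and no reset: what is moved stays moved. The work goes in short steps, Python scripts to look and compute and a tool call to move; the robot and the scene stay as the last step left them, time stands still between calls to the robot, and variables do not carry over. Pictures are saved under pics/ and viewed, at most 10 in all, crops included, and the job is handed in when it is done.

Besides the shell and the picture viewer there is one more tool, called after ">>>" as name(argument=value, ...) on one line, values as JSON. move_arm: Moves the arm, as the interface text tells. Its arguments: {"type":"object","properties":{"plan":{"type":"array"},"force":{"type":"number"}},"required":["plan"]}

```bash
mkdir -p pics; cat > h.py <<'E'
import numpy as np, cv2
from plant import ctrl
def snap(n,f):
    im=ctrl.read_camera(n); cv2.imwrite(f'pics/{f}.png',im[:,:,::-1]); return im
def ray(n,u,v):
    m=ctrl.camera_model(n); K=np.array(m['intrinsics']);T=np.array(m['cam_to_world'])
    d=np.linalg.solve(K,[u,v,1.]); d=T[:3,:3]@[d[0],-d[1],-d[2]]; return T[:3,3],d
def onz(n,u,v,z):
    o,d=ray(n,u,v); return o+d*(z-o[2])/d[2]
def tri(a,b):
    (o,d),(p,e)=ray('scene',*a),ray('top',*b)
    s=np.linalg.lstsq(np.c_[d,-e],p-o,rcond=None)[0]; A=o+s[0]*d;B=p+s[1]*e
    return (A+B)/2,np.linalg.norm(A-B)
def proj(n,P):
    m=ctrl.camera_model(n); K=np.array(m['intrinsics']);T=np.linalg.inv(np.array(m['cam_to_world']))
    c=T[:3,:3]@np.array(P)+T[:3,3]; q=K@[c[0],-c[1],-c[2]]; return q[:2]/q[2]
E
python3 - <<'E'
from h import *
for n in('scene','top'):
    snap(n,n+'0'); m=ctrl.camera_model(n); print(m)
s=ctrl.get_state(); print(s['time'],s['eef_pos'],s['tcp_rot'],s['opening'])
E
```

```text
{'intrinsics': array([[473.24217547,   0.        , 314.63922415],
       [  0.        , 473.24217547, 237.57888208],
       [  0.        ,   0.        ,   1.        ]]), 'cam_to_world': array([[ 0.02394832, -0.79627742,  0.60445741,  1.14530582],
       [ 0.99961414,  0.01056173, -0.02569084, -0.0577134 ],
       [ 0.01407292,  0.60483942,  0.7962231 ,  0.86776728],
       [ 0.        ,  0.        ,  0.        ,  1.        ]])}
{'intrinsics': array([[500.75667981,   0.        , 318.57038385],
       [  0.        , 500.75667981, 239.37347331],
       [  0.        ,   0.        ,   1.        ]]), 'cam_to_world': array([[ 0.0233422 ,  0.99112014, -0.13090459,  0.40865866],
       [-0.99933957,  0.02677978,  0.02456141, -0.03192534],
       [ 0.0278489 ,  0.13024482,  0.99109067,  1.28354142],
       [ 0.        ,  0.        ,  0.        ,  1.        ]])}
0.1 [ 0.16292751 -0.65442561  0.23004837] [ 9.92575519e-01  1.21624974e-01  2.28491399e-05 -1.09759082e-03] 1.0013647129357648
```

View pics/scene0.png

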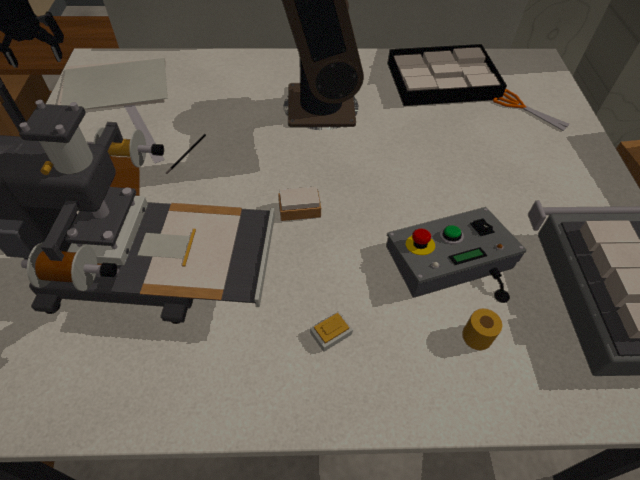

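View pics/top0.png

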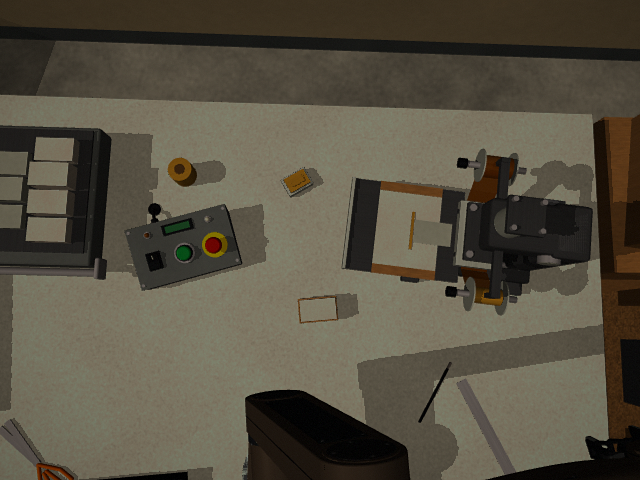

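The scene view shows the lip at about (273,209)–(258,301), the console with its rocker near (482,227), green button near (453,232) and red stop near (422,237). In the top view the lip is at about (354,178)–(344,268), rocker (154,261), green (184,253), red (213,244). Next I enlarge these and compute positions.

```bash
python3 - <<'E'
from h import *
S=cv2.imread('pics/scene0.png');T=cv2.imread('pics/top0.png')
def c(I,x,y,w=100,h=75): return cv2.resize(I[y:y+h,x:x+w],(400,300),interpolation=cv2.INTER_CUBIC)
cv2.imwrite('pics/crop.png',np.vstack([np.hstack([c(S,430,195),c(T,130,220)]),np.hstack([c(S,200,200,140,105),c(T,310,170,140,105)])]))
cen={}
for n,I in(('scene',S),('top',T)):
    H=cv2.cvtColor(I,cv2.COLOR_BGR2HSV)
    for k,lo,hi in(('green',(60,120,60),(90,255,255)),('red',(0,200,90),(5,255,255))):
        M=cv2.inRange(H,lo,hi); 
        N,L,st,ce=cv2.connectedComponentsWithStats(M)
        for i in range(1,N):
            if st[i,4]>60: print(n,k,st[i],ce[i], onz(n,*ce[i],.085))
p,r=tri((265.5,255),(349,223));print('lip mid',p,r)
for n,a,b in(('scene',(273,209),(258,301)),('top',(354,178),(344,268))):
    print(n,onz(n,*a,.122),onz(n,*b,.122))
E
```

```text
scene green [445 225  16  12 145] [452.71034483 230.70344828] [0.53670432 0.259546   0.085     ]
scene green [454 249  28  12 150] [467.5  254.92] [0.59943158 0.2771791  0.085     ]
scene red [414 229  17  13 163] [422.40490798 234.68711656] [0.54645129 0.19356759 0.085     ]
top green [165 221  25  11  74] [177.7972973  225.66216216] [0.59106207 0.27766654 0.085     ]
top green [177 247  12  13 130] [182.46153846 253.        ] [0.52536681 0.26267    0.085     ]
top red [205 239  14  13 145] [211.84137931 245.00689655] [0.54643462 0.19389934 0.085     ]
lip mid [ 0.60612331 -0.13205113  0.10247169] 0.002143559165767885
scene [ 0.50370391 -0.11810955  0.122     ] [ 0.72055656 -0.13862419  0.122     ]
top [ 0.71186296 -0.14171643  0.122     ] [ 0.49652783 -0.12143713  0.122     ]
```

View pics/crop.png

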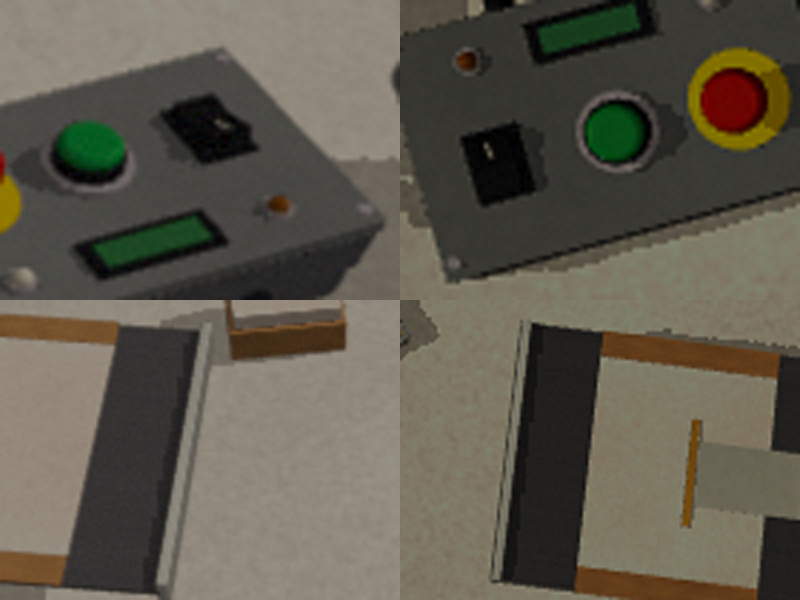

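The crops show the lip's top edge cleanly, the rocker's white bar at top px (152.2,258) and scene px (485.5,226), and the centres of the mushrooms. I triangulate those now.

```bash
python3 - <<'E'
from h import *
np.set_printoptions(precision=4,suppress=True)
g,r1=tri((452.7,230.7),(183,252.6)); r,r2=tri((422.4,234.7),(213,244.7)); b,r3=tri((485.5,226.2),(152.2,258))
print('green',g,r1,'red',r,r2,'bar',b,r3,'g-r',g-r,np.linalg.norm((g-r)[:2]))
# corners of panel from top crop / scene crop: near-left screw, far-left screw
print('screw nl', onz('top',130+53/4,220+263/4,.05)); print('screw fl scene',onz('scene',430+366/4,195+209/4,.072),'nl scene',onz('scene',430+224/4,195+57/4,.05))
for n,a,c in(('scene',(274.2,208.8),(258.8,300)),('top',(352.3,177.4),(341.8,268.4))):
    print(n,onz(n,*a,.122),onz(n,*c,.122))
print('box',onz('top',318,309,.05),'reel',onz('top',460,292,.25),'roll',onz('top',180,167,.064),'die',onz('top',297,180,.03))
print('head front edge',onz('top',458,240,.16))
E
```

```text
green [0.5275 0.2643 0.0732] 2.810093182812995e-05 red [0.5473 0.1921 0.0861] 0.0021889938562049036 bar [0.5131 0.3391 0.0693] 0.0016654849975781913 g-r [-0.0198  0.0722 -0.0129] 0.07491169950275661
screw nl [0.4463 0.3612 0.05  ]
screw fl scene [0.5724 0.4009 0.072 ] nl scene [0.4483 0.3629 0.05  ]
scene [ 0.5032 -0.1156  0.122 ] [ 0.7185 -0.1373  0.122 ]
top [ 0.7132 -0.1376  0.122 ] [ 0.4955 -0.1163  0.122 ]
box [ 0.4002 -0.0651  0.05  ] reel [ 0.4432 -0.3529  0.25  ] roll [0.7418 0.2865 0.064 ] die [ 0.7262 -0.0041  0.03  ]
head front edge [ 0.5642 -0.3779  0.16  ]
```

>>> move_arm(plan=[{"x": 0.009,"y": -0.048,"z": 0,"yaw": 0.0,"fingers": 1},{"x": 0.016,"y": -0.096,"z": 0,"yaw": 0.0,"fingers": 1},{"x": 0.027,"y": -0.143,"z": 0,"yaw": 0.0,"fingers": 1},{"x": 0.049,"y": -0.188,"z": 0,"yaw": 0.0,"fingers": 1},{"x": 0.09,"y": -0.213,"z": 0,"yaw": 0.0,"fingers": 1}], force=60)

```text
time: 0.6
eef_pos: [0.1977, -0.4238, 0.2302]
tcp_rot: [0.993, 0.12, -0.0, -0.001]
contact_force: [0.6, -1.3, 0.2]
opening: 0.138
finger_force: 0.0
```

>>> move_arm(plan=[{"x": 0.044,"y": -0.026,"z": 0,"yaw": 0.0,"fingers": 1},{"x": 0.086,"y": -0.052,"z": 0,"yaw": 0.0,"fingers": 1},{"x": 0.128,"y": -0.077,"z": 0,"yaw": 0.0,"fingers": 1},{"x": 0.169,"y": -0.105,"z": 0,"yaw": 0.0,"fingers": 1},{"x": 0.21,"y": -0.134,"z": 0,"yaw": 0.0,"fingers": 1}])

```text
time: 1.1
eef_pos: [0.371, -0.2442, 0.2312]
tcp_rot: [0.993, 0.121, 0.0, 0.0]
contact_force: [0.9, -0.8, -0.5]
opening: 0.003
finger_force: 0.0
```

>>> move_arm(plan=[{"x": 0.039,"y": -0.032,"z": 0,"yaw": 0.0,"fingers": 1},{"x": 0.074,"y": -0.069,"z": 0,"yaw": 0.08,"fingers": 1},{"x": 0.109,"y": -0.107,"z": 0,"yaw": 0.17,"fingers": 1},{"x": 0.155,"y": -0.126,"z": 0,"yaw": 0.26,"fingers": 1},{"x": 0.202,"y": -0.13,"z": 0,"yaw": 0.34,"fingers": 1}])

```text
time: 1.6
eef_pos: [0.5352, -0.068, 0.2312]
tcp_rot: [0.999, -0.049, -0.0, -0.0]
contact_force: [1.7, -0.8, 0.7]
opening: -0.004
finger_force: 0.0
```

>>> move_arm(plan=[{"x": 0.04,"y": 0,"z": 0.02,"yaw": 0,"fingers": 1},{"x": 0.077,"y": 0,"z": 0.05,"yaw": 0,"fingers": 1},{"x": 0.077,"y": 0,"z": 0.095,"yaw": 0,"fingers": 1},{"x": 0.077,"y": 0,"z": 0.131,"yaw": 0,"fingers": 1},{"x": 0.077,"y": 0,"z": 0.131,"yaw": 0,"fingers": 1}])

```text
time: 2.1
eef_pos: [0.6065, -0.077, 0.0927]
tcp_rot: [0.999, -0.048, -0.007, -0.002]
contact_force: [-0.2, 0.7, -0.6]
opening: 0.001
finger_force: 0.0
```

```bash
python3 - <<'E'
from h import *
print(ctrl.get_state()['contact_force'])
a=snap('scene','s1');b=snap('top','t1')
f=lambda I,x,y:cv2.resize(I[y:y+150,x:x+200,::-1],(400,300))
cv2.imwrite('pics/c1.png',np.hstack([f(a,200,170),f(b,260,150)]))
E
```

```text
[-0.17226654  0.6892878  -0.60228507]
```

View pics/c1.png

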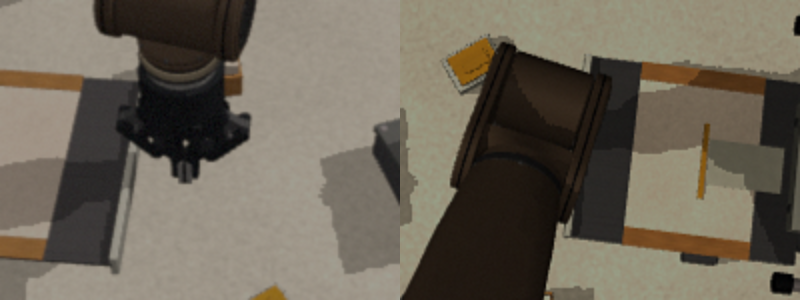

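The tool stands about 40 mm in front of the middle of the lip, clear of everything. Now I push.

>>> move_arm(plan=[{"x": 0,"y": 0.015,"z": 0,"yaw": 0,"fingers": 1},{"x": 0,"y": 0.03,"z": 0,"yaw": 0,"fingers": 1},{"x": 0,"y": 0.04,"z": 0,"yaw": 0,"fingers": 1},{"x": 0,"y": 0.05,"z": 0,"yaw": 0,"fingers": 1},{"x": 0,"y": 0.06,"z": 0,"yaw": 0,"fingers": 1}])

```text
time: 2.7
eef_pos: [0.6064, -0.1391, 0.1017]
tcp_rot: [0.999, -0.048, 0.001, -0.0]
contact_force: [0.5, 3.5, 2.5]
opening: 0.001
finger_force: 1.9
```

>>> move_arm(plan=[{"x": 0,"y": 0.012,"z": 0,"yaw": 0,"fingers": 1},{"x": 0,"y": 0.024,"z": 0,"yaw": 0,"fingers": 1},{"x": 0,"y": 0.034,"z": 0,"yaw": 0,"fingers": 1},{"x": 0,"y": 0.042,"z": 0,"yaw": 0,"fingers": 1},{"x": 0,"y": 0.05,"z": 0,"yaw": 0,"fingers": 1}])

```text
time: 3.2
eef_pos: [0.6006, -0.1887, 0.1001]
tcp_rot: [0.999, -0.048, -0.0, -0.0]
contact_force: [0.9, 4.2, 2.6]
opening: -0.001
finger_force: 1.8
```

>>> move_arm(plan=[{"x": 0,"y": 0.006,"z": 0,"yaw": 0,"fingers": 1},{"x": 0,"y": 0.012,"z": 0,"yaw": 0,"fingers": 1},{"x": 0,"y": 0.018,"z": 0,"yaw": 0,"fingers": 1},{"x": 0,"y": 0.023,"z": 0,"yaw": 0,"fingers": 1},{"x": 0,"y": 0.028,"z": 0,"yaw": 0,"fingers": 1}])

```text
time: 3.7
eef_pos: [0.5986, -0.2077, 0.1002]
tcp_rot: [0.999, -0.05, -0.001, -0.01]
contact_force: [4.3, 35.9, 11.0]
opening: -0.002
finger_force: 17.9
```

>>> move_arm(plan=[{"x": 0,"y": 0.003,"z": 0,"yaw": 0,"fingers": 1},{"x": 0,"y": 0.006,"z": 0,"yaw": 0,"fingers": 1},{"x": 0,"y": 0.008,"z": 0,"yaw": 0,"fingers": 1},{"x": 0,"y": 0.01,"z": 0,"yaw": 0,"fingers": 1}])

```text
time: 4.1
eef_pos: [0.5986, -0.2077, 0.1004]
tcp_rot: [0.999, -0.05, -0.002, -0.018]
contact_force: [5.8, 53.2, 16.9]
opening: 0.001
finger_force: 27.1
```

The force rose to 53 N without any motion, so the table is at its stop. I back off and check it.

>>> move_arm(plan=[{"x": 0,"y": -0.02,"z": 0,"yaw": 0,"fingers": 1},{"x": 0,"y": -0.05,"z": 0,"yaw": 0,"fingers": 1},{"x": 0,"y": -0.09,"z": -0.02,"yaw": 0,"fingers": 1},{"x": 0,"y": -0.13,"z": -0.06,"yaw": 0,"fingers": 1},{"x": 0,"y": -0.17,"z": -0.08,"yaw": 0,"fingers": 1}])

```text
time: 4.6
eef_pos: [0.6138, -0.0581, 0.1812]
tcp_rot: [0.999, -0.049, 0.001, 0.002]
contact_force: [1.6, 0.4, 1.3]
opening: -0.0
finger_force: 0.0
```

```bash
python3 - <<'E'
from h import *
b=snap('scene','s2');t=snap('top','t2')
f=lambda I,x,y:cv2.resize(I[y:y+225,x:x+300,::-1],(400,300))
cv2.imwrite('pics/c2.png',np.hstack([f(b,0,100),f(t,300,100)]))
print(ctrl.get_state()['eef_pos'],ctrl.get_state()['contact_force'])
E
```

```text
[ 0.61601691 -0.05474354  0.18455769] [ 0.71765144 -0.44821885  0.7322884 ]
```

View pics/c2.png

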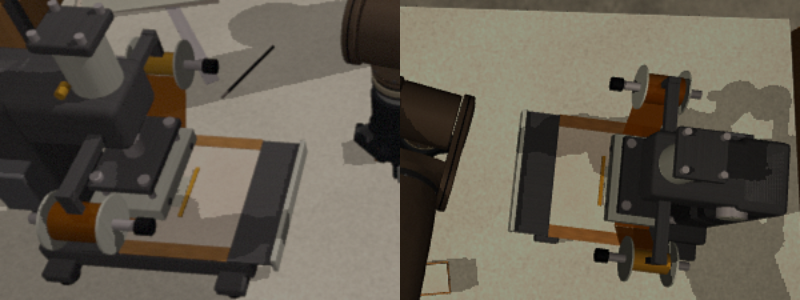

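The table is home: in the top view the lip is at about px (386,230) and the head edge at px 457, which matches the expected 150 mm gap. Now I go to the rocker, travelling high.

>>> move_arm(plan=[{"x": -0.013,"y": -0.04,"z": 0,"yaw": -0.08,"fingers": 1},{"x": -0.028,"y": -0.085,"z": 0,"yaw": -0.16,"fingers": 1},{"x": -0.043,"y": -0.13,"z": 0,"yaw": -0.24,"fingers": 1},{"x": -0.058,"y": -0.175,"z": 0,"yaw": -0.32,"fingers": 1},{"x": -0.073,"y": -0.22,"z": 0,"yaw": -0.4,"fingers": 1}])

```text
time: 5.2
eef_pos: [0.5615, 0.1684, 0.1787]
tcp_rot: [0.988, 0.153, -0.0, 0.001]
contact_force: [1.3, 0.4, 0.6]
opening: 0.001
finger_force: 0.0
```

```bash
cat > to.py <<'E'
import sys; from h import *
from scipy.spatial.transform import Rotation as R
s=ctrl.get_state(); r=R.from_quat(s['tcp_rot']); t=np.array(list(map(float,sys.argv[1:4])))
print(s['time'],s['eef_pos'],r.as_matrix()[:,0],'shift',r.inv().apply(t-s['eef_pos']).round(4),s['contact_force'])
E
python3 to.py .525 .342 .115
```

```text
5.2 [0.56146138 0.16841579 0.17872896] [ 0.95342195  0.30163789 -0.00107762] shift [ 0.0177 -0.1766  0.0633] [1.32273544 0.35671177 0.63210707]
```

>>> move_arm(plan=[{"x": 0.004,"y": -0.045,"z": 0,"yaw": 0,"fingers": 1},{"x": 0.008,"y": -0.09,"z": 0,"yaw": 0,"fingers": 1},{"x": 0.013,"y": -0.135,"z": 0.0,"yaw": 0,"fingers": 1},{"x": 0.018,"y": -0.176,"z": 0.02,"yaw": 0,"fingers": 1},{"x": 0.018,"y": -0.176,"z": 0.06,"yaw": 0,"fingers": 1}])

```text
time: 5.7
eef_pos: [0.5286, 0.346, 0.1226]
tcp_rot: [0.988, 0.154, 0.005, -0.001]
contact_force: [1.2, -0.1, -0.7]
opening: 0.002
finger_force: 0.0
```

>>> move_arm(plan=[{"x": 0,"y": 0,"z": 0,"yaw": 0,"fingers": 1},{"x": 0,"y": 0,"z": 0,"yaw": 0,"fingers": 1}])

```text
time: 5.9
eef_pos: [0.5261, 0.3402, 0.1182]
tcp_rot: [0.989, 0.151, -0.002, 0.001]
contact_force: [0.4, -0.5, 0.3]
opening: 0.001
finger_force: 0.0
```

```bash
python3 to.py .525 .342 .085; python3 - <<'E'
from h import *
b=snap('scene','s3');t=snap('top','t3')
f=lambda I,x,y:cv2.resize(I[y:y+113,x:x+150,::-1],(400,300),interpolation=cv2.INTER_CUBIC)
cv2.imwrite('pics/c3.png',np.hstack([f(b,400,160),f(t,100,190)]))
E
```

```text
5.9 [0.52613788 0.34021653 0.11818112] [ 0.95435269  0.29866002 -0.00362331] shift [-0.0004 -0.0021  0.0332] [ 0.39638515 -0.47764181  0.30084599]
```

View pics/c3.png

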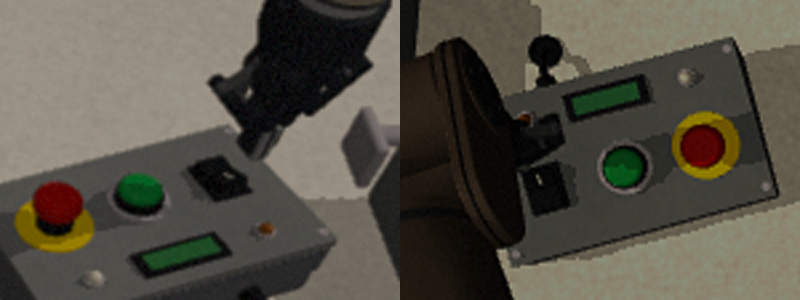

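The fingertips hang above the rocker, over its far (white-bar) half. I descend.

>>> move_arm(plan=[{"x": 0,"y": -0.002,"z": 0.02,"yaw": 0,"fingers": 1},{"x": 0,"y": -0.002,"z": 0.03,"yaw": 0,"fingers": 1},{"x": 0,"y": -0.002,"z": 0.036,"yaw": 0,"fingers": 1},{"x": 0,"y": -0.002,"z": 0.04,"yaw": 0,"fingers": 1},{"x": 0,"y": -0.002,"z": 0.042,"yaw": 0,"fingers": 1}])

```text
time: 6.5
eef_pos: [0.5263, 0.3436, 0.0781]
tcp_rot: [0.989, 0.151, 0.0, -0.0]
contact_force: [1.0, 0.3, 0.2]
opening: 0.002
finger_force: 0.0
```

>>> move_arm(plan=[{"x": 0,"y": 0,"z": 0.002,"yaw": 0,"fingers": 1},{"x": 0,"y": 0,"z": 0.004,"yaw": 0,"fingers": 1},{"x": 0,"y": 0,"z": 0.004,"yaw": 0,"fingers": 1}])

```text
time: 6.8
eef_pos: [0.5275, 0.3442, 0.0753]
tcp_rot: [0.988, 0.151, 0.002, -0.0]
contact_force: [2.1, -0.5, 3.3]
opening: 0.003
finger_force: 1.5
```

>>> move_arm(plan=[{"x": -0.002,"y": 0,"z": 0.002,"yaw": 0,"fingers": 1},{"x": -0.002,"y": 0,"z": 0.004,"yaw": 0,"fingers": 1},{"x": -0.002,"y": 0,"z": 0.005,"yaw": 0,"fingers": 1},{"x": -0.002,"y": 0,"z": 0.006,"yaw": 0,"fingers": 1}])

```text
time: 7.2
eef_pos: [0.5258, 0.344, 0.0707]
tcp_rot: [0.988, 0.151, 0.002, -0.001]
contact_force: [0.6, -0.3, 14.1]
opening: 0.002
finger_force: 7.0
```

>>> move_arm(plan=[{"x": 0,"y": 0,"z": 0.002,"yaw": 0,"fingers": 1},{"x": 0,"y": 0,"z": 0.003,"yaw": 0,"fingers": 1},{"x": 0,"y": 0,"z": 0.003,"yaw": 0,"fingers": 1}])

```text
time: 7.5
eef_pos: [0.5259, 0.3441, 0.0704]
tcp_rot: [0.988, 0.152, 0.002, -0.0]
contact_force: [-4.4, -3.5, 21.4]
opening: -0.003
finger_force: 10.9
```

>>> move_arm(plan=[{"x": 0,"y": 0,"z": 0.003,"yaw": 0,"fingers": 1},{"x": 0,"y": 0,"z": 0.003,"yaw": 0,"fingers": 1}])

```text
time: 7.7
eef_pos: [0.526, 0.3442, 0.0701]
tcp_rot: [0.988, 0.152, 0.001, 0.0]
contact_force: [-9.1, -6.1, 32.6]
opening: -0.004
finger_force: 16.4
```

>>> move_arm(plan=[{"x": 0,"y": 0,"z": -0.02,"yaw": 0,"fingers": 1},{"x": 0,"y": 0,"z": -0.05,"yaw": 0,"fingers": 1},{"x": 0.01,"y": -0.04,"z": -0.06,"yaw": 0,"fingers": 1},{"x": 0.02,"y": -0.08,"z": -0.06,"yaw": 0,"fingers": 1},{"x": 0.02,"y": -0.08,"z": -0.06,"yaw": 0,"fingers": 1}])

```text
time: 8.2
eef_pos: [0.5171, 0.429, 0.1213]
tcp_rot: [0.988, 0.153, -0.001, -0.001]
contact_force: [-0.4, -0.2, -1.0]
opening: -0.003
finger_force: 0.0
```

```bash
python3 to.py .5275 .264 .10; python3 - <<'E'
from h import *
b=snap('scene','s4');t=snap('top','t4')
f=lambda I,x,y:cv2.resize(I[y:y+75,x:x+100,::-1],(400,300),interpolation=cv2.INTER_CUBIC)
cv2.imwrite('pics/c4.png',np.hstack([f(b,430,195),f(t,130,220)]))
E
```

```text
8.2 [0.51714033 0.42898324 0.12132533] [ 0.95311647  0.30259887 -0.00170607] shift [-0.04    0.1604  0.0212] [-0.42731427 -0.15560349 -0.95861348]
```

View pics/c4.png

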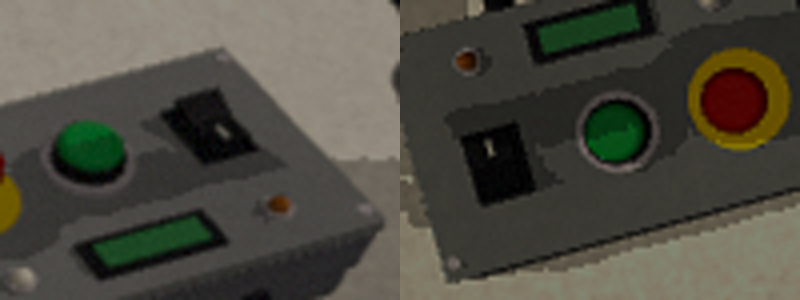

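The near half of the rocker now stands up and the white-bar half lies flat: the drive is on. I move over the green button, turning the gripper a quarter so that its wide side stays off the emergency stop.

>>> move_arm(plan=[{"x": -0.008,"y": 0.032,"z": -0.02,"yaw": -0.14,"fingers": 1},{"x": -0.016,"y": 0.064,"z": -0.02,"yaw": -0.28,"fingers": 1},{"x": -0.024,"y": 0.096,"z": -0.02,"yaw": -0.42,"fingers": 1},{"x": -0.032,"y": 0.128,"z": -0.02,"yaw": -0.56,"fingers": 1},{"x": -0.04,"y": 0.16,"z": -0.02,"yaw": -0.7,"fingers": 1}])

```text
time: 8.8
eef_pos: [0.5274, 0.2581, 0.1404]
tcp_rot: [0.876, 0.483, -0.002, -0.0]
contact_force: [0.4, -0.3, 0.2]
opening: -0.002
finger_force: 0.0
```

>>> move_arm(plan=[{"x": 0,"y": 0,"z": 0,"yaw": -0.14,"fingers": 1},{"x": 0,"y": 0,"z": 0,"yaw": -0.28,"fingers": 1},{"x": 0,"y": 0,"z": 0,"yaw": -0.42,"fingers": 1},{"x": 0,"y": 0,"z": 0,"yaw": -0.56,"fingers": 1},{"x": 0,"y": 0,"z": 0,"yaw": -0.7,"fingers": 1}])

```text
time: 9.3
eef_pos: [0.5275, 0.2592, 0.1404]
tcp_rot: [0.657, 0.754, -0.002, -0.001]
contact_force: [0.3, -0.1, -0.1]
opening: -0.001
finger_force: 0.0
```

>>> move_arm(plan=[{"x": 0,"y": 0,"z": 0,"yaw": -0.14,"fingers": 1},{"x": 0,"y": 0,"z": 0,"yaw": -0.17,"fingers": 1},{"x": 0,"y": 0,"z": 0,"yaw": -0.17,"fingers": 1}])

```text
time: 9.6
eef_pos: [0.5277, 0.2594, 0.1405]
tcp_rot: [0.593, 0.805, -0.001, -0.001]
contact_force: [0.3, -0.1, -0.2]
opening: 0.003
finger_force: 0.0
```

```bash
python3 to.py .5275 .264 .085
```

```text
9.6 [0.52768145 0.25943969 0.14049597] [-2.96924280e-01  9.54901026e-01 -4.77221253e-05] shift [0.0044 0.0014 0.0555] [ 0.29994904 -0.05607179 -0.17739376]
```

>>> move_arm(plan=[{"x": 0.004,"y": 0.001,"z": 0.03,"yaw": 0,"fingers": 1},{"x": 0.004,"y": 0.001,"z": 0.048,"yaw": 0,"fingers": 1},{"x": 0.004,"y": 0.001,"z": 0.055,"yaw": 0,"fingers": 1},{"x": 0.004,"y": 0.001,"z": 0.06,"yaw": 0,"fingers": 1},{"x": 0.004,"y": 0.001,"z": 0.062,"yaw": 0,"fingers": 1}])

```text
time: 10.1
eef_pos: [0.5286, 0.2647, 0.0798]
tcp_rot: [0.593, 0.806, -0.0, -0.0]
contact_force: [0.7, -0.6, 1.1]
opening: 0.002
finger_force: 0.5
```

>>> move_arm(plan=[{"x": 0,"y": 0,"z": 0.002,"yaw": 0,"fingers": 1},{"x": 0,"y": 0.001,"z": 0.004,"yaw": 0,"fingers": 1},{"x": 0,"y": 0.001,"z": 0.006,"yaw": 0,"fingers": 1},{"x": 0,"y": 0.001,"z": 0.006,"yaw": 0,"fingers": 1}])

```text
time: 10.5
eef_pos: [0.5302, 0.2654, 0.0746]
tcp_rot: [0.592, 0.806, 0.001, 0.001]
contact_force: [-1.2, -0.8, 3.8]
opening: -0.0
finger_force: 2.1
```

>>> move_arm(plan=[{"x": 0,"y": 0,"z": 0.002,"yaw": 0,"fingers": 1},{"x": 0,"y": 0.001,"z": 0.004,"yaw": 0,"fingers": 1},{"x": 0,"y": 0.001,"z": 0.005,"yaw": 0,"fingers": 1},{"x": 0,"y": 0.001,"z": 0.006,"yaw": 0,"fingers": 1}])

```text
time: 10.9
eef_pos: [0.5311, 0.2657, 0.0712]
tcp_rot: [0.592, 0.806, -0.0, 0.0]
contact_force: [-9.1, -3.4, 20.4]
opening: 0.001
finger_force: 10.8
```

>>> move_arm(plan=[{"x": 0,"y": 0,"z": 0.001,"yaw": 0,"fingers": 1},{"x": 0,"y": 0,"z": 0.002,"yaw": 0,"fingers": 1},{"x": 0,"y": 0,"z": 0.002,"yaw": 0,"fingers": 1}])

```text
time: 11.2
eef_pos: [0.5313, 0.2658, 0.071]
tcp_rot: [0.592, 0.806, -0.001, 0.0]
contact_force: [-12.2, -5.5, 24.9]
opening: 0.0
finger_force: 13.2
```

The button is at its stop: force rises with no motion after about 8.5 mm of travel. I hold it well over two seconds.

>>> move_arm(plan=[{"x": 0,"y": 0,"z": 0,"yaw": 0,"fingers": 1},{"x": 0,"y": 0,"z": 0,"yaw": 0,"fingers": 1},{"x": 0,"y": 0,"z": 0,"yaw": 0,"fingers": 1},{"x": 0,"y": 0,"z": 0,"yaw": 0,"fingers": 1},{"x": 0,"y": 0,"z": 0,"yaw": 0,"fingers": 1}])

```text
time: 11.7
eef_pos: [0.5313, 0.2657, 0.071]
tcp_rot: [0.592, 0.806, -0.0, 0.0]
contact_force: [-11.1, -4.5, 24.2]
opening: -0.002
finger_force: 13.1
```

>>> move_arm(plan=[{"x": 0,"y": 0,"z": 0,"yaw": 0,"fingers": 1},{"x": 0,"y": 0,"z": 0,"yaw": 0,"fingers": 1},{"x": 0,"y": 0,"z": 0,"yaw": 0,"fingers": 1},{"x": 0,"y": 0,"z": 0,"yaw": 0,"fingers": 1},{"x": 0,"y": 0,"z": 0,"yaw": 0,"fingers": 1}])

```text
time: 12.2
eef_pos: [0.5312, 0.2657, 0.071]
tcp_rot: [0.592, 0.806, -0.0, 0.0]
contact_force: [-10.8, -5.2, 24.5]
opening: 0.001
finger_force: 13.1
```

>>> move_arm(plan=[{"x": 0,"y": 0,"z": 0,"yaw": 0,"fingers": 1},{"x": 0,"y": 0,"z": 0,"yaw": 0,"fingers": 1},{"x": 0,"y": 0,"z": 0,"yaw": 0,"fingers": 1},{"x": 0,"y": 0,"z": 0,"yaw": 0,"fingers": 1},{"x": 0,"y": 0,"z": 0,"yaw": 0,"fingers": 1}])

```text
time: 12.7
eef_pos: [0.5313, 0.2657, 0.071]
tcp_rot: [0.592, 0.806, -0.0, 0.0]
contact_force: [-11.1, -5.5, 25.3]
opening: 0.002
finger_force: 13.1
```

>>> move_arm(plan=[{"x": 0,"y": 0,"z": 0,"yaw": 0,"fingers": 1},{"x": 0,"y": 0,"z": 0,"yaw": 0,"fingers": 1},{"x": 0,"y": 0,"z": 0,"yaw": 0,"fingers": 1},{"x": 0,"y": 0,"z": 0,"yaw": 0,"fingers": 1},{"x": 0,"y": 0,"z": 0,"yaw": 0,"fingers": 1}])

```text
time: 13.2
eef_pos: [0.5313, 0.2657, 0.071]
tcp_rot: [0.592, 0.806, -0.0, 0.0]
contact_force: [-12.0, -5.1, 24.3]
opening: -0.004
finger_force: 13.1
```

>>> move_arm(plan=[{"x": 0,"y": 0,"z": 0,"yaw": 0,"fingers": 1},{"x": 0,"y": 0,"z": 0,"yaw": 0,"fingers": 1},{"x": 0,"y": 0,"z": 0,"yaw": 0,"fingers": 1},{"x": 0,"y": 0,"z": 0,"yaw": 0,"fingers": 1},{"x": 0,"y": 0,"z": 0,"yaw": 0,"fingers": 1}])

```text
time: 13.7
eef_pos: [0.5313, 0.2657, 0.071]
tcp_rot: [0.592, 0.806, -0.0, 0.0]
contact_force: [-11.9, -5.1, 25.3]
opening: 0.0
finger_force: 13.1
```

```bash
python3 - <<'E'
from h import *
b=snap('scene','s5');a=cv2.imread('pics/s4.png')[:,:,::-1]
f=lambda I:cv2.resize(I[80:305,0:300,::-1],(400,300))
g=lambda I:cv2.resize(I[185:298,380:530,::-1],(400,300))
cv2.imwrite('pics/c5.png',np.vstack([np.hstack([f(a),f(b)]),np.hstack([g(a),g(b)])]))
E
```

```text
(no output)
```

View pics/c5.png

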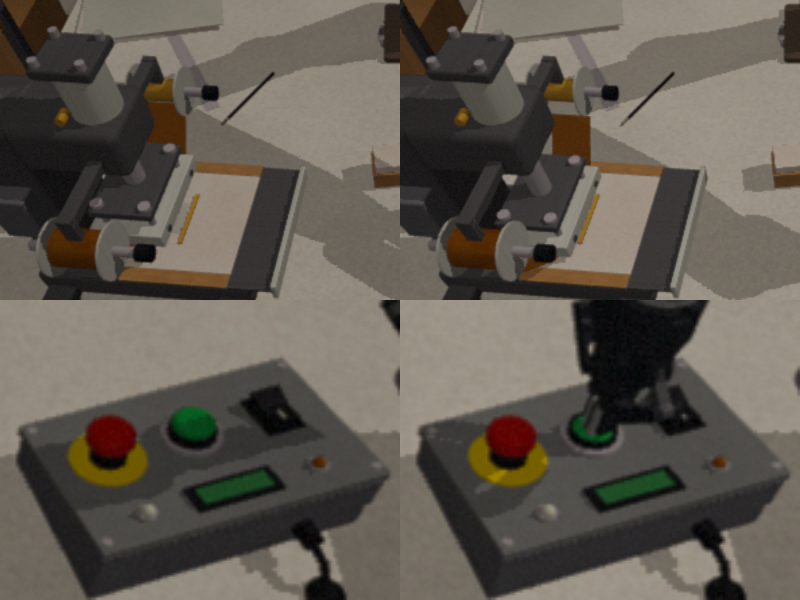

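The head has sunk (its plate drops from about row 150 to row 158 in the crop), the button is down, and the emergency stop is untouched. I release the button and lift away.

>>> move_arm(plan=[{"x": 0,"y": 0,"z": -0.005,"yaw": 0,"fingers": 1},{"x": 0,"y": 0,"z": -0.02,"yaw": 0,"fingers": 1},{"x": 0,"y": 0,"z": -0.06,"yaw": 0,"fingers": 1},{"x": 0,"y": 0,"z": -0.1,"yaw": 0,"fingers": 1},{"x": 0,"y": 0,"z": -0.13,"yaw": 0,"fingers": 1}])

```text
time: 14.25
eef_pos: [0.5314, 0.266, 0.1987]
tcp_rot: [0.592, 0.806, 0.002, 0.001]
contact_force: [1.0, -0.6, -0.8]
opening: 0.0
finger_force: 0.0
```

>>> move_arm(plan=[{"x": 0.04,"y": 0,"z": 0,"yaw": 0,"fingers": 1},{"x": 0.08,"y": 0,"z": 0,"yaw": 0,"fingers": 1},{"x": 0.12,"y": 0,"z": 0,"yaw": 0,"fingers": 1},{"x": 0.15,"y": 0,"z": 0,"yaw": 0,"fingers": 1},{"x": 0.15,"y": 0,"z": 0,"yaw": 0,"fingers": 1}])

```text
time: 14.75
eef_pos: [0.4843, 0.4121, 0.1958]
tcp_rot: [0.591, 0.807, 0.001, -0.0]
contact_force: [0.3, -1.0, 0.8]
opening: 0.004
finger_force: 0.0
```

```bash
python3 - <<'E'
from h import *
b=snap('scene','s6')
f=lambda I:cv2.resize(I[80:305,0:300,::-1],(400,300))
g=lambda I:cv2.resize(I[185:298,380:530,::-1],(400,300))
cv2.imwrite('pics/c6.png',np.hstack([f(b),g(b)])); print(ctrl.get_state()['contact_force'])
E
```

```text
[ 0.10996666 -0.01148805 -0.38575036]
```

View pics/c6.png

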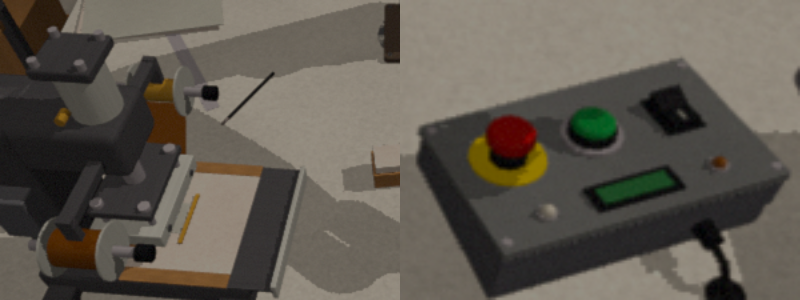

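Head and button are up again. The rocker needs a closer comparison with its earlier on and off states.

```bash
python3 - <<'E'
import cv2,numpy as np
I=[cv2.imread(f'pics/{n}.png') for n in('s1','s4','s6')]
f=lambda i:cv2.resize(cv2.convertScaleAbs(i[208:246,462:502],alpha=2.2),(260,247),interpolation=cv2.INTER_CUBIC)
cv2.imwrite('pics/c7.png',np.hstack([f(i) for i in I]))
E
```

```text
(no output)
```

View pics/c7.png

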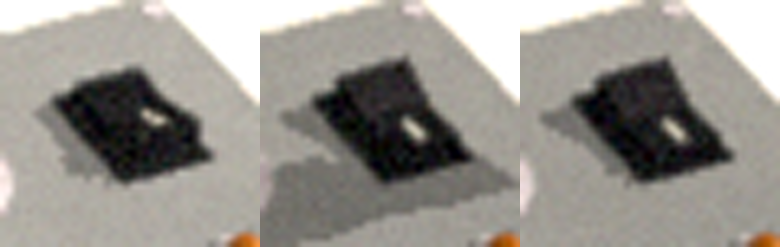

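The last two panels match each other (near half up, bar at about (415,130) and (675,130)) and differ from the off state on the left. The rocker is still on, so I hand in.

```bash
python3 -c "
from plant import ctrl
print(ctrl.sign_off())"
```

```text
the job is handed in; nothing more can be done
None
```

The foil impression is made and the job handed in at about 15 s, with no verdict returned: table pushed home, then rocker switched on, then the stamp button held at its stop for over 2.5 s and released; the last pictures show the table home, rocker on, button and head up, and the emergency stop unpressed.

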